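Unlock and open the parts case with the red key

TASK

At the reel-repair table, turn the red key in the top of its aluminium case a quarter turn clockwise, to its stop, so that the cam latch lets go; then swing that case's top panel up by its hinge until it stands about upright, and let go, leaving the key turned. Leave the key of the other case, the blue one, as it is.

Things in the scene. Friction and masses are not known exactly. Their poses are not given: they have to be found in the camera images.
- red_case: Fixed flat aluminium case with the red key, left or right of a like case with a blue key; 190 (x) by 250 (y) by 100 mm high. Origin: centre of its underside, z up, -x its front, towards the robot. Its top is an access panel 6 mm thick lying on the rim (top face z = 106), hinged along the rear top edge (the line x = +95, z = 100 mm). Near the front the panel carries the key and a black bar handle.
- red_key (a joint): Red key's angle, rad: 0 locked (bow along the case's x), grows clockwise from above to a stop at 1.57; starts 0 to 0.2. Stiff (0.06 N m), stays as left. Below about 1 rad its cam holds the panel shut. Upright axis at x = -50, y = -60 mm in the case; flat bow 36 mm long, 10 mm thick, z = 122 to 152 mm, on a 10 mm stem.
- red_panel (a joint): Panel's angle, rad: 0 shut, 1.57 upright, stop 1.75; its front edge swings up and back, with key and handle. Stiff hinge: stays as left, about 7 N to lift at the handle. Handle: round bar 12 mm thick along y, centre at x = -72, z = 146 mm in the case when shut, from y = +25 to +105 mm, a post at each end, 34 mm clear above the panel.
- blue_key (a joint): Angle of the blue key of the other, otherwise like case (same sizes and layout), rad: 0 locked, starts between 0 and 0.2. Not to be turned.

How it is judged:
On the way:
1. the red key is turned clockwise past 69 degrees (1.2 rad) while the panel is still shut (value of joint red_key above 1.2 rad and value of joint red_panel below 0.1 rad), for 0.2 s.
At the end, for the whole second after the job is handed in: The red-keyed case's panel stands open at rest, at more than 63 degrees (1.1 rad; upright is 90), its key still turned past 69 degrees (1.2 rad), and the blue key is still locked (below 0.5 rad) (value of joint red_panel above 1.1 rad and velocity of joint red_panel between -0.1 and 0.1 rad/s and value of joint red_key above 1.2 rad and value of joint blue_key below 0.5 rad); the robot touches nothing.
It fails at once if the blue key is turned past 0.5 rad (value of joint blue_key above 0.5 rad).
It also fails if it takes over 48 s, if anything falls off the work surface, if the arm or the gripper's body presses on something with over 40 N, if the wrist force passes 120 N, or if a joint passes its speed limit or range.

ROBOT

A 7-joint arm with a two-finger parallel gripper is mounted at the origin on the work surface. World frame = base frame: x ahead of the robot, y to its left, z up, the work surface at z = 0. Lengths are in m, angles in rad, forces in N, time in s.
With the tool pointing down it reaches from about 0.4 to 0.85 m from the base axis. Payload 10.4 kg.
Tool frame: the origin (TCP) lies midway between the tips of the shut fingers; the grasp point (between the pads) lies 19 mm behind it; z points along the fingers, y is the line along which they close (so a half turn about z gives the same grasp; the last joint's range is limited). The gripper opens to 87 mm and grips with 3 to 60 N. Pads are 19 mm wide; open, the fingers measure 117 mm over their backs; the gripper's body (75 mm by 190 mm) begins 51 mm behind the grasp point.
Start: joints at [-1.303, 0.332, -0.065, 1.46, 0.022, 1.35, -0.088], TCP at [0.179, 0.599, 0.223] pointing down, gripper open.
Joint ranges: [-2.6, 2.6], [-0.5, 2.12], [-1.47, 1.34], [0.16, 2.42], [-1.27, 4.41], [0.06, 2.06], [-2.6, 2.6]. Speed limits (rad/s): [2.22, 2.22, 2.79, 2.79, 3.14, 3.14, 3.14].

INTERFACE

Orientations are given as a unit quaternion [x, y, z, w].
In Python, from bench import r gives the robot as it stands.
- The arm moves only by the tool carry_out, never from a script. Its argument "steps" is a list that holds one entry, the list of rows, each a list of 6 numbers: the shift along the tool's x, y, z in cm, then the turn, a rotation vector about the tool's x, y, z in rad. In form: [[[dx, dy, dz, wx, wy, wz], ...]]. A call has 1 to 20 rows; each row is the pose to reach, as a shift and turn from the pose commanded when the call began, along the tool's axes at that moment; what a row does not reach only later rows make up. A row lasts 1/12 s, in which the tool goes at most 41.7 mm and 7.16 degrees, less where a joint would pass 70% of its speed; a pose out of reach is approached as far as the arm can. A call with a gripper value outside its range is refused whole. "hand" is the closure, from -1 (fully open) to 1 (shut), set as the call begins (left out, the last holds). The fingers move at their own pace and stop on an object; "squeeze" is the grip in N (left out, the last holds). Time passes only in rows, so rows that repeat a pose let the fingers close. It gives the time, the measured TCP pose, the force, the opening and the grip force at its end, in the units of the state.
- r.read_state(): the state, without advancing time (a new reading comes with each control period).
- r.camera(name): name is "side" or "top"; returns the picture (420x560x3 uint8, red, green, blue); there is no depth.
- r.camera_params(name): a dict with "fx", "fy", "cx", "cy" (pixels), "view" (4x4, takes a point from world to camera coordinates). Camera axes: x right, y up, looking along -z (the intrinsics and any distortion apply to the point x, -y, -z); pixel columns grow to the right and rows downward; lengths in m; the calibration is good to about 2 mm. A picture is of the moment at which its call begins. camera_params takes no time and is no camera call.
- r.close_job(): hands the job in; it is judged then, once.
The state is a dict: "time": time; "joint_positions": joint angles; "joint_vel": joint speeds; "joint_torque": joint torques, N m; "ee_pos": TCP position; "eef_rot": TCP orientation; "ft_force": force on the tool from outside, world axes, zero at the start; "torque": the same for the moment, N m; "width": finger opening in m; "grip_force": force on a finger pad.
Only numpy, scipy, OpenCV 4.12 (cv2) and the standard library are available. Lean on these libraries where they do the work, as an engineer would, in place of code of your own. Each camera call takes 0.05 s, during which the arm holds its last target. There are 200 camera calls.

## Working session

There is one attempt and no reset: what is moved stays moved. The work goes in short steps, Python scripts to look and compute and a tool call to move; the robot and the scene stay as the last step left them, time stands still between calls to the robot, and variables do not carry over. Pictures are saved under pics/ and viewed, at most 10 in all, crops included, and the job is handed in when it is done.

Besides the shell and the picture viewer there is one more tool, called as name(argument=value, ...), one argument or row to a line, values as JSON. carry_out: Moves the arm, as the interface text tells. Its arguments: {"type":"object","properties":{"steps":{"type":"array","items":{"type":"array","items":{"type":"array","items":{"type":"number"}}}},"hand":{"type":"number"},"squeeze":{"type":"number"}},"required":["steps"]}

```bash
mkdir -p pics; ls
python3 - <<'E'
from bench import r
import cv2
for n in("top","side"):
    im=r.camera(n); cv2.imwrite(f"pics/{n}0.png",im[:,:,::-1]); p=r.camera_params(n); print(n,p)
s=r.read_state();print(s)
E
```

```text
pics
top {'fx': 502.3206662229109, 'fy': 502.3206662229109, 'cx': 267.46383291193035, 'cy': 209.72822764091413, 'view': array([[-0.00782024, -0.99979683,  0.01857822, -0.05377873],
       [ 0.99528737, -0.00598652,  0.09678433, -0.55136742],
       [-0.09665344,  0.01924754,  0.99513197, -1.16475481],
       [ 0.        ,  0.        ,  0.        ,  1.        ]])}
side {'fx': 470.09220656085813, 'fy': 470.09220656085813, 'cx': 279.6029525669849, 'cy': 203.82020859432234, 'view': array([[ 0.86859087, -0.49551297, -0.00409816, -0.51041741],
       [ 0.25955156,  0.44789503,  0.85558344, -0.19764062],
       [-0.42211715, -0.74421565,  0.5176487 , -0.69218513],
       [ 0.        ,  0.        ,  0.        ,  1.        ]])}
{'time': 0.1, 'joint_positions': array([-1.30259261,  0.33279809, -0.06467569,  1.46085004,  0.02158616,
        1.3499248 , -0.08850143]), 'joint_vel': array([-0.00022037, -0.00175271,  0.00113508, -0.00341542, -0.00025793,
        0.00101437,  0.00010028]), 'joint_torque': array([ 1.45950075e-03, -6.24540997e+01,  2.47335120e-02, -3.90721500e+01,
       -6.13401644e-02,  3.66615190e-02,  9.87502654e-05]), 'ee_pos': array([0.17911386, 0.59841687, 0.22184354]), 'eef_rot': array([ 1.44894178e-01,  9.89446949e-01, -6.39363410e-04, -6.65077644e-05]), 'ft_force': array([ 0.57289213, -0.02218576,  0.47661954]), 'torque': array([ 0.04554006, -0.0044904 , -0.01193072]), 'grip_force': 0.0, 'width': 0.08683171951927468}
```

View pics/top0.png

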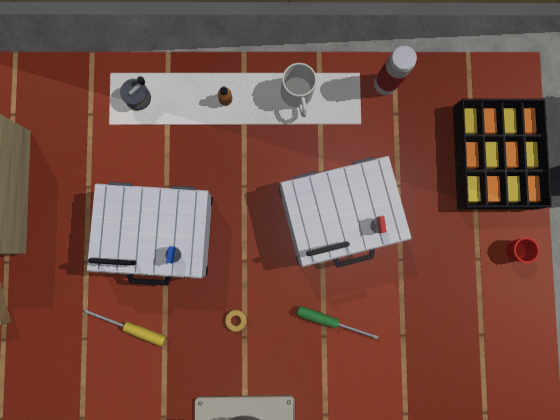

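View pics/side0.png

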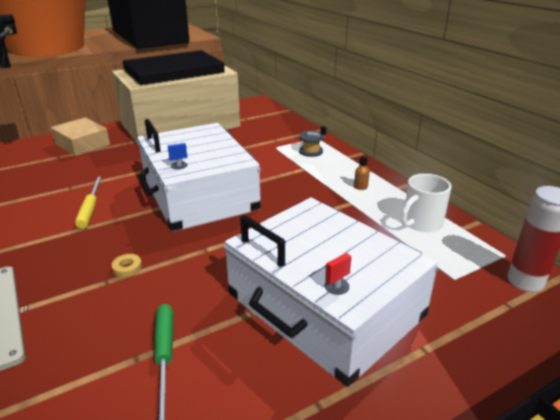

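The top view shows the red case at about (345,211), its key at (381,225) and its handle at about (328,249). The blue case is at (150,230), its key at (171,255). The side view shows both keys and handles clearly, with the red key at (338,268).

```bash
cat > h.py <<'E'
import numpy as np, cv2
from bench import r
def ray(n,u,v):
    p=r.camera_params(n);V=p["view"];R=V[:3,:3];t=V[:3,3]
    d=np.array([(u-p["cx"])/p["fx"],-(v-p["cy"])/p["fy"],-1.]);return -R.T@t,R.T@d
def onz(n,u,v,z):
    o,d=ray(n,u,v);return o+d*(z-o[2])/d[2]
def tri(a,b):
    A=np.zeros((3,3));B=np.zeros(3)
    for o,d in(ray("top",*a),ray("side",*b)):
        d=d/np.linalg.norm(d);P=np.eye(3)-np.outer(d,d);A+=P;B+=P@o
    return np.linalg.solve(A,B)
def proj(n,X):
    p=r.camera_params(n);c=p["view"][:3,:3]@X+p["view"][:3,3]
    return np.array([p["cx"]+p["fx"]*c[0]/-c[2],p["cy"]-p["fy"]*c[1]/-c[2]])
def blob(m,box):
    k=np.zeros_like(m);x0,y0,x1,y1=box;k[y0:y1,x0:x1]=m[y0:y1,x0:x1]
    cs,_=cv2.findContours(k,cv2.RETR_EXTERNAL,cv2.CHAIN_APPROX_NONE)
    return max(cs,key=cv2.contourArea)
E
python3 - <<'E'
from h import *
t=cv2.imread("pics/top0.png");s=cv2.imread("pics/side0.png")
red=lambda i:((i[:,:,2].astype(int)>130)&(i[:,:,1]<70)&(i[:,:,0]<90)).astype(np.uint8)*255
dark=lambda i:(i.max(2)<60).astype(np.uint8)*255
kt=blob(red(t),(365,205,398,245));ks=blob(red(s),(315,245,360,295))
ht=blob(dark(t),(300,232,353,262))
for c in(kt,ks,ht):print(cv2.minAreaRect(c),cv2.contourArea(c))
cen=lambda c:(lambda m:(m['m10']/m['m00'],m['m01']/m['m00']))(cv2.moments(c))
print("key tri",tri(cen(kt),cen(ks)))
print("key top",[onz("top",*q,.152) for q in cv2.boxPoints(cv2.minAreaRect(kt))])
b=cv2.boxPoints(cv2.minAreaRect(ht));print("handle",[onz("top",*q,.148) for q in b])
w=((t.min(2)>120)).astype(np.uint8)*255
w=cv2.morphologyEx(w,cv2.MORPH_CLOSE,np.ones((15,15)))
pc=blob(w,(270,140,425,275));R=cv2.minAreaRect(pc);print(R)
for q in cv2.boxPoints(R):print(q,onz("top",*q,.106))
o,_=ray("top",0,0);print("cam",o)
v=np.hstack([cv2.resize(t[145:280,270:425],None,fx=3,fy=3,interpolation=2),cv2.resize(s[195:330,230:345],None,fx=2.8,fy=3)])
cv2.imwrite("pics/c.png",v);print(v.shape)
E
```

```text
((382.1999816894531, 224.40000915527344), (14.9906644821167, 3.676955461502075), 81.8698959350586) 36.5
((338.800048828125, 268.60003662109375), (19.677398681640625, 28.621667861938477), 63.43495178222656) 365.5
((326.441162109375, 248.7647247314453), (4.6081767082214355, 41.71612548828125), 75.96376037597656) 131.0
key tri [ 0.50591216 -0.30147566  0.13831529]
key top [array([ 0.5213637 , -0.29325338,  0.152     ]), array([ 0.52242553, -0.30107171,  0.152     ]), array([ 0.49078049, -0.30463981,  0.152     ]), array([ 0.4897291 , -0.29684247,  0.152     ])]
handle [array([ 0.449723  , -0.13541778,  0.148     ]), array([ 0.4704932 , -0.22185982,  0.148     ]), array([ 0.46100056, -0.22402152,  0.148     ]), array([ 0.44027998, -0.13764276,  0.148     ])]
((345.78094482421875, 210.29373168945312), (87.19999694824219, 112.81538391113281), 75.74996948242188)
[280.3766  181.92023] [ 0.60542108 -0.08533758  0.106     ]
[389.7207 154.1503] [ 0.66730829 -0.33215882  0.106     ]
[411.1853  238.66724] [ 0.47702161 -0.37393991  0.106     ]
[301.8412  266.43716] [ 0.41786765 -0.13053317  0.106     ]
cam [ 0.4357709  -0.03464991  1.21344759]
(405, 787, 3)
```

View pics/c.png

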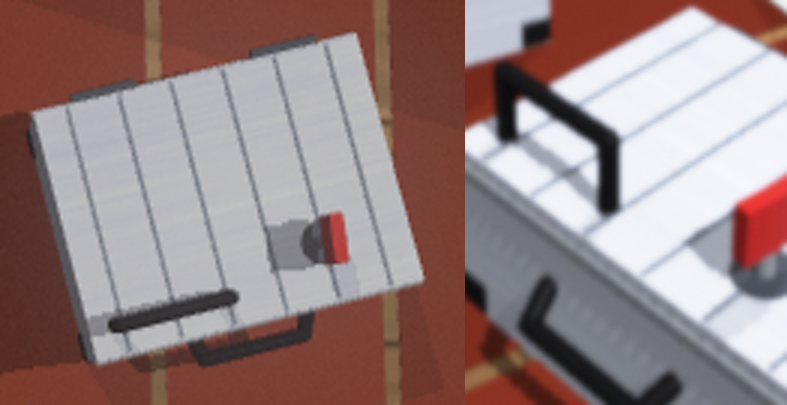

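carry_out(
  steps=[
    [[-1,-0.6,-0.1,0,0,0],[-3,-1.9,-0.3,0,0,-0.03],[-5.5,-3.5,-0.5,0,0,-0.06],[-8.5,-5.4,-0.8,0,0,-0.1],[-11.5,-7.3,-1.1,0,0,-0.14],[-14.5,-9.2,-1.4,0,0,-0.18],[-17.5,-11.1,-1.7,0,0,-0.22],[-20.5,-13,-2,0,0,-0.25],[-23.5,-15,-2.3,0,0,-0.28],[-26.5,-16.9,-2.6,0,0,-0.31],[-29.5,-18.8,-2.9,0,0,-0.34],[-32.5,-20.7,-3.2,0,0,-0.37],[-35,-22.3,-3.5,0,0,-0.39],[-37,-23.6,-3.7,0,0,-0.4],[-38.3,-24.4,-3.8,0,0,-0.4],[-38.8,-24.7,-3.8,0,0,-0.4],[-38.8,-24.7,-3.8,0,0,-0.4]],
  ],
  hand=-1,
  squeeze=20,
)

```text
time: 1.52
ee_pos: [0.4808, 0.2491, 0.2604]
eef_rot: [-0.053, 0.999, -0.0, -0.0]
ft_force: [0.0, 1.5, 0.4]
width: 0.0873
grip_force: 0.0
```

```bash
cat >> h.py <<'E'
from scipy.spatial.transform import Rotation as Rn
def go(p,ang):
    "tool shift (cm) and wz to put the TCP at p, tool down, tool y at world angle ang"
    s=r.read_state();R=Rn.from_quat(s["eef_rot"]).as_matrix()
    c,q=np.cos(ang),np.sin(ang);y=np.array([c,q,0]);z=np.array([0,0,-1.]);T=np.c_[np.cross(y,z),y,z]
    print("t",s["time"],"pos",s["ee_pos"].round(4),"j",s["joint_positions"].round(2),"F",s["ft_force"].round(1),"w",round(s["width"],4))
    print("shift cm",(R.T@(np.array(p)-s["ee_pos"])*100).round(2),"turn",Rn.from_matrix(R.T@T).as_rotvec().round(3))
E
python3 -c "
from h import *
go([.506,-.301,.20],1.683)"
```

```text
t 1.5167 pos [0.4808 0.2491 0.2604] j [-0.76  0.12  0.22  1.64 -0.03  1.38  1.14] F [0.  1.5 0.4] w 0.0873
shift cm [  3.32 -54.97   6.05] turn [-0.    -0.    -0.006]
```

carry_out(
  steps=[
    [[0.1,-1,0,0,0,0],[0.2,-3,0,0,0,0],[0.4,-6,0,0,0,0],[0.6,-9.5,0.5,0,0,0],[0.8,-13,1,0,0,0],[1,-16.5,1.5,0,0,0],[1.2,-20,2,0,0,0],[1.4,-23.5,2.5,0,0,0],[1.6,-27,3,0,0,0],[1.8,-30.5,3.5,0,0,0],[2,-34,4,0,0,0],[2.2,-37.5,4.5,0,0,0],[2.4,-41,5,0,0,0],[2.7,-44.5,5.5,0,0,0],[2.9,-48,6,0,0,0],[3.1,-51,6,0,0,0],[3.2,-53.3,6,0,0,0],[3.3,-54.6,6,0,0,0],[3.3,-55,6,0,0,0],[3.3,-55,6,0,0,0]],
  ],
)

```text
time: 3.18
ee_pos: [0.507, -0.2993, 0.2002]
eef_rot: [-0.054, 0.999, 0.0, -0.0]
ft_force: [0.1, 0.1, -0.4]
width: 0.0868
grip_force: 0.0
```

```bash
python3 -c "
from h import *
cv2.imwrite('pics/s1.png',r.camera('side')[100:400,150:550,::-1].repeat(2,0).repeat(2,1))
go([.506,-.301,.122],1.683)
print(proj('side',np.array([.506,-.301,.152])))"
```

```text
t 3.2333 pos [ 0.5073 -0.2982  0.2002] j [-0.1   0.3   0.68  1.62 -0.2   1.28  2.29] F [0.4 1.2 0.4] w 0.0871
shift cm [ 0.16 -0.27  7.82] turn [ 0.001 -0.    -0.002]
[340.10305877 259.22189333]
```

View pics/s1.png

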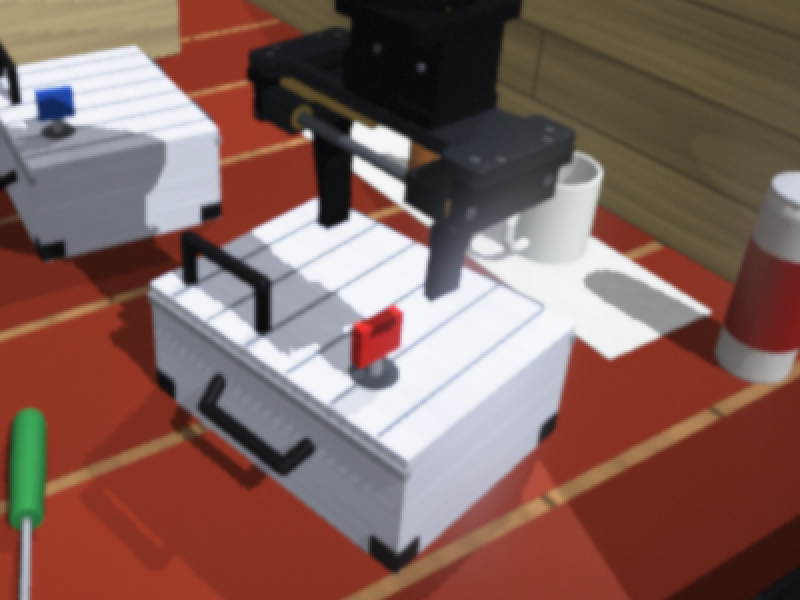

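The fingers straddle the key from above: tips at about (333,220) and (443,290) in the crop, key at (377,338), nothing in the way. Descending next.

carry_out(
  steps=[
    [[0.1,-0.1,1,0,0,0],[0.1,-0.2,2.5,0,0,0],[0.1,-0.2,4,0,0,0],[0.1,-0.2,5.5,0,0,0],[0.1,-0.2,6.8,0,0,0],[0.1,-0.2,7.6,0,0,0],[0.1,-0.2,7.8,0,0,0],[0.1,-0.2,7.8,0,0,0],[0.1,-0.2,7.8,0,0,0]],
  ],
)

```text
time: 3.98
ee_pos: [0.5068, -0.3015, 0.123]
eef_rot: [-0.055, 0.999, -0.0, 0.0]
ft_force: [0.3, 0.5, -0.1]
width: 0.0872
grip_force: 0.0
```

carry_out(
  steps=[
    [[0,0,0,0,0,0],[0,0,0,0,0,0],[0,0,0,0,0,0],[0,0,0,0,0,0],[0,0,0,0,0,0],[0,0,0,0,0,0],[0,0,0,0,0,0],[0,0,0,0,0,0],[0,0,0,0,0,0],[0,0,0,0,0,0],[0,0,0,0,0,0],[0,0,0,0,0,0],[0,0,0,0,0,0],[0,0,0,0,0,0]],
  ],
  hand=1,
  squeeze=15,
)

```text
time: 5.15
ee_pos: [0.5063, -0.2996, 0.1224]
eef_rot: [-0.055, 0.998, 0.002, -0.001]
ft_force: [-3.4, 6.8, 5.7]
width: 0.0104
grip_force: 15.0
```

carry_out(
  steps=[
    [[0,0.1,0,0,0,0.04],[0,0.1,0,0,0,0.12],[0,0.1,0,0,0,0.21],[0,0.1,0,0,0,0.3],[0,0.1,0,0,0,0.39],[0,0.1,0,0,0,0.48],[0,0.1,0,0,0,0.57],[0,0.1,0,0,0,0.66],[0,0.1,0,0,0,0.75],[0,0.1,0,0,0,0.84],[0,0.1,0,0,0,0.93],[0,0.1,0,0,0,1.02],[0,0.1,0,0,0,1.11],[0,0.1,0,0,0,1.2],[0,0.1,0,0,0,1.29],[0,0.1,0,0,0,1.36],[0,0.1,0,0,0,1.41],[0,0.1,0,0,0,1.44],[0,0.1,0,0,0,1.44],[0,0.1,0,0,0,1.44]],
  ],
)

```text
time: 6.82
ee_pos: [0.5061, -0.3, 0.1225]
eef_rot: [0.617, 0.787, 0.0, -0.001]
ft_force: [-4.2, 4.2, 4.6]
width: 0.01
grip_force: 15.0
```

```bash
python3 -c "
from h import *
go([.506,-.301,.122],.238);print(r.read_state()['torque'])
cv2.imwrite('pics/s2.png',r.camera('side')[150:350,200:460,::-1].repeat(3,0).repeat(3,1))"
```

```text
t 6.8167 pos [ 0.5061 -0.3     0.1225] j [-0.28  0.46  0.95  1.72 -0.41  1.17  1.02] F [-4.2  4.2  4.6] w 0.01
shift cm [-0.1  -0.03  0.04] turn [-0.    -0.001  0.003]
[ 0.82238905  0.8191721  -0.08608807]
```

View pics/s2.png

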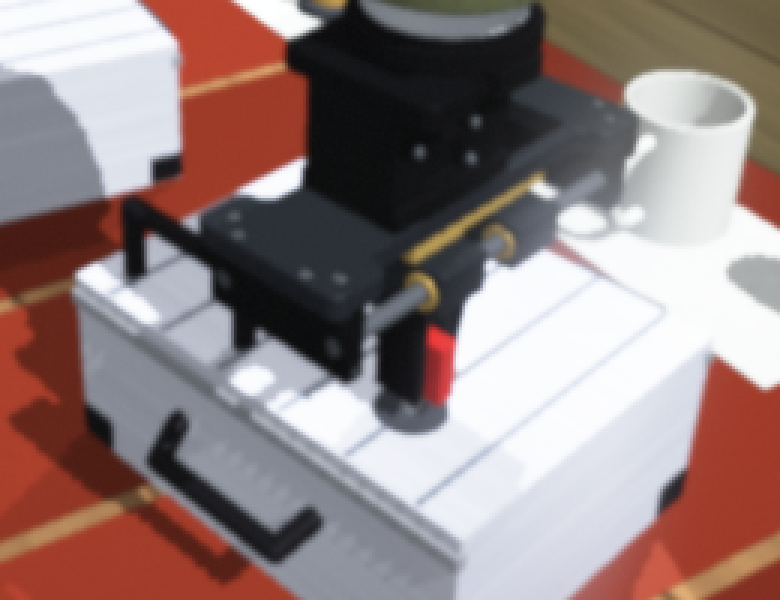

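The red bow at (438,367) now lies across the case, gripped at the full quarter turn. I'll release it and rise.

carry_out(
  steps=[
    [[0,0,0,0,0,0],[0,0,0,0,0,0],[0,0,0,0,0,0],[0,0,0,0,0,0],[0,0,0,0,0,0],[0,0,0,0,0,0],[0,0,-1,0,0,0],[0,0,-2.5,0,0,0],[0,0,-4.5,0,0,0],[0,0,-6.5,0,0,0],[0,0,-8,0,0,0],[0,0,-8.7,0,0,0],[0,0,-8.7,0,0,0]],
  ],
  hand=-0.5,
)

```text
time: 7.95
ee_pos: [0.507, -0.3011, 0.2114]
eef_rot: [0.617, 0.787, 0.001, 0.001]
ft_force: [-0.1, 0.1, -1.3]
width: 0.065
grip_force: 0.0
```

```bash
python3 -c "
from h import *
go([.456,-.182,.21],.238)"
```

```text
t 7.95 pos [ 0.507  -0.3011  0.2114] j [-0.33  0.38  1.01  1.62 -0.33  1.32  0.97] F [-0.1  0.1 -1.3] w 0.065
shift cm [12.78 -2.12  0.11] turn [0.002 0.001 0.002]
```

carry_out(
  steps=[
    [[1,-0.2,0,0,0,0],[3,-0.5,0,0,0,0],[6,-1,0,0,0,0],[9,-1.5,0,0,0,0],[11.5,-1.9,0,0,0,0],[12.6,-2.1,0,0,0,0],[12.8,-2.1,0,0,0,0],[12.8,-2.1,0,0,0,0],[12.8,-2.1,0,0,0,0]],
  ],
)

```text
time: 8.7
ee_pos: [0.4556, -0.1817, 0.2094]
eef_rot: [0.617, 0.787, -0.0, 0.0]
ft_force: [-0.4, -0.8, 0.5]
width: 0.0655
grip_force: 0.0
```

```bash
python3 -c "
from h import *
go([.456,-.182,.127],.238)
cv2.imwrite('pics/s3.png',r.camera('side')[150:350,200:460,::-1].repeat(3,0).repeat(3,1))"
```

```text
t 8.7 pos [ 0.4556 -0.1817  0.2094] j [-0.73  0.01  1.05  1.87 -0.01  1.27  0.56] F [-0.4 -0.8  0.5] w 0.0655
shift cm [-0.04  0.03  8.24] turn [-0.     0.     0.002]
```

View pics/s3.png

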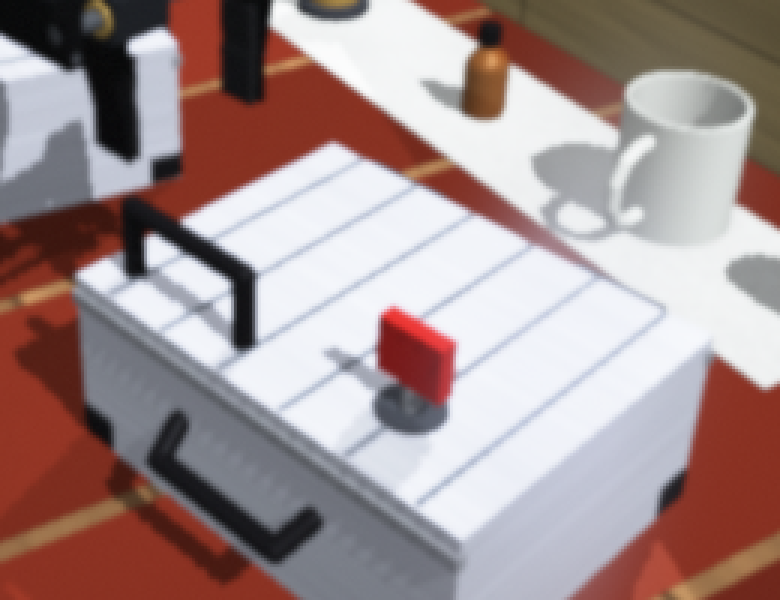

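The red key at (415,355) now lies parallel to the front edge, so it is turned. The fingers hang above the handle, whose bar runs from (130,205) to (245,275). Lowering and gripping.

carry_out(
  steps=[
    [[0,0,1,0,0,0],[0,0,2.5,0,0,0],[0,0,4,0,0,0],[0,0,5.5,0,0,0],[0,0,7,0,0,0],[0,0,7.9,0,0,0],[0,0,8.2,0,0,0],[0,0,8.2,0,0,0],[0,0,8.2,0,0,0]],
  ],
)

```text
time: 9.5
ee_pos: [0.4556, -0.1817, 0.1278]
eef_rot: [0.618, 0.786, -0.0, 0.0]
ft_force: [0.2, 0.5, 0.7]
width: 0.0652
grip_force: 0.0
```

carry_out(
  steps=[
    [[0,0,0,0,0,0],[0,0,0,0,0,0],[0,0,0,0,0,0],[0,0,0,0,0,0],[0,0,0,0,0,0],[0,0,0,0,0,0],[0,0,0,0,0,0],[0,0,0,0,0,0],[0,0,0,0,0,0],[0,0,0,0,0,0],[0,0,0,0,0,0],[0,0,0,0,0,0]],
  ],
  hand=1,
  squeeze=25,
)

```text
time: 10.5
ee_pos: [0.4545, -0.1814, 0.1274]
eef_rot: [0.618, 0.787, -0.0, -0.001]
ft_force: [-4.8, -0.0, 4.5]
width: 0.0112
grip_force: 25.0
```

```bash
python3 -c "
from h import *
go([.456,-.182,.127],.238)
v=np.array([-16.7,4.6])
for th in np.arange(0,1.5,.1):
  c,s=np.cos(th),np.sin(th); w=np.array([c*v[0]+s*v[1],-s*v[0]+c*v[1]])-v
  print(round(th,1),w.round(1))"
```

```text
t 10.5 pos [ 0.4545 -0.1814  0.1274] j [-0.67  0.16  1.05  1.97 -0.16  1.1   0.69] F [-4.8 -0.   4.5] w 0.0112
shift cm [-0.1   0.13  0.04] turn [-0.002 -0.001  0.002]
0.0 [0. 0.]
0.1 [0.5 1.6]
0.2 [1.2 3.2]
0.3 [2.1 4.7]
0.4 [3.1 6.1]
0.5 [4.2 7.4]
0.6 [5.5 8.6]
0.7 [6.9 9.7]
0.8 [ 8.4 10.6]
0.9 [ 9.9 11.3]
1.0 [11.5 11.9]
1.1 [13.2 12.4]
1.2 [14.9 12.6]
1.3 [16.7 12.7]
1.4 [18.4 12.6]
```

carry_out(
  steps=[
    [[0,0.2,-0.8,0,0,0],[0,0.5,-1.6,0,0,0],[0,0.8,-2.4,0,0,0],[0,1.2,-3.2,0,0,0],[0,1.6,-4,0,0,0],[0,2.1,-4.7,0,0,0],[0,2.6,-5.4,0,0,0],[0,3.1,-6.1,0,0,0],[0,3.1,-6.1,0,0,0]],
  ],
)

```text
time: 11.25
ee_pos: [0.4841, -0.1742, 0.19]
eef_rot: [0.618, 0.786, -0.001, -0.002]
ft_force: [-17.6, 1.2, 14.7]
width: 0.0112
grip_force: 25.0
```

```bash
python3 -c "
from h import *
go([.456,-.182,.127],.238)
cv2.imwrite('pics/s4.png',r.camera('side')[100:350,180:460,::-1].repeat(2,0).repeat(2,1))"
```

```text
t 11.25 pos [ 0.4841 -0.1742  0.19  ] j [-0.69  0.16  1.05  1.83 -0.14  1.24  0.64] F [-17.6   1.2  14.7] w 0.0112
shift cm [-0.1  -2.89  6.31] turn [-0.004 -0.002  0.001]
```

View pics/s4.png

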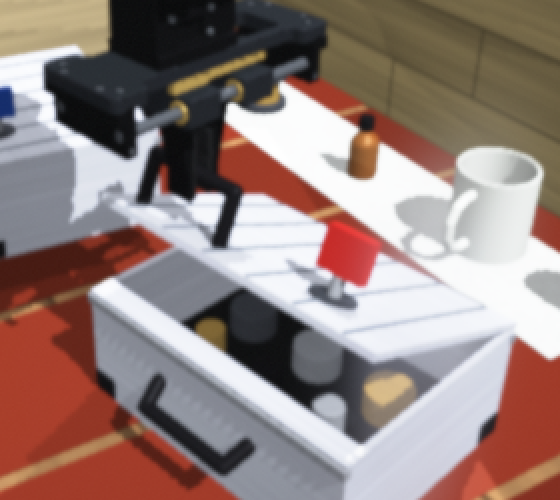

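The panel is rising with the grip on the bar, and the key at (348,255) is still crosswise. The force points away from the hinge, so I'll run the rest of the arc about 3 mm farther out.

carry_out(
  steps=[
    [[0,0.3,-0.8,0,0,0],[0,0.9,-1.5,0,0,0],[0,1.5,-2.1,0,0,0],[0,2.2,-2.7,0,0,0],[0,2.9,-3.3,0,0,0],[0,3.6,-3.8,0,0,0],[0,4.4,-4.3,0,0,0],[0,5.2,-4.8,0,0,0],[0,5.9,-5.1,0,0,0],[0,6.7,-5.5,0,0,0],[0,6.7,-5.5,0,0,0]],
  ],
)

```text
time: 12.22
ee_pos: [0.5521, -0.1579, 0.2457]
eef_rot: [0.617, 0.787, -0.0, 0.001]
ft_force: [-5.2, -0.2, 10.6]
width: 0.0111
grip_force: 25.0
```

carry_out(
  steps=[
    [[0,0.8,-0.35,0,0,0],[0,1.6,-0.65,0,0,0],[0,2.5,-0.9,0,0,0],[0,3.3,-1.1,0,0,0],[0,4.2,-1.25,0,0,0],[0,5,-1.35,0,0,0],[0,6,-1.4,0,0,0],[0,6.9,-1.45,0,0,0],[0,7.8,-1.4,0,0,0],[0,8.3,-1.4,0,0,0],[0,8.3,-1.4,0,0,0]],
  ],
)

```text
time: 13.13
ee_pos: [0.6332, -0.1385, 0.2587]
eef_rot: [0.617, 0.787, -0.0, 0.001]
ft_force: [2.7, -2.8, 1.3]
width: 0.0111
grip_force: 25.0
```

```bash
python3 -c "
from h import *
go([.456,-.182,.127],.238)
cv2.imwrite('pics/s5.png',r.camera('side')[50:350,160:460,::-1].repeat(2,0).repeat(2,1))"
```

```text
t 13.1333 pos [ 0.6332 -0.1385  0.2587] j [-0.5   0.49  0.95  1.38 -0.4   1.46  0.67] F [ 2.7 -2.8  1.3] w 0.0111
shift cm [  0.03 -18.26  13.14] turn [0.002 0.002 0.003]
```

View pics/s5.png

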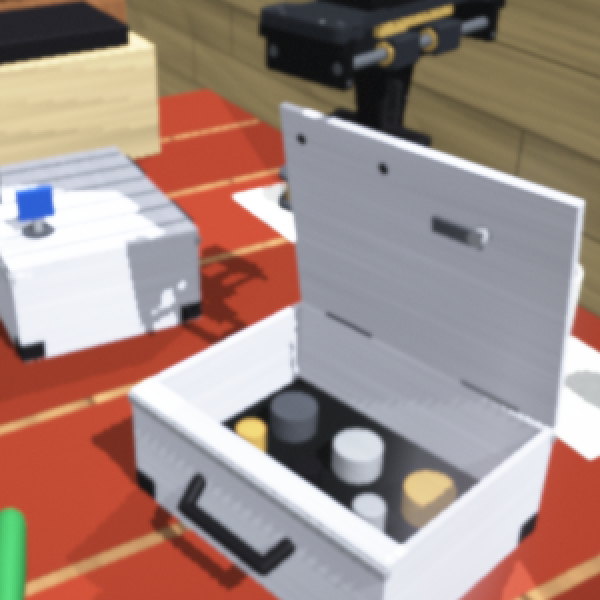

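The panel stands nearly upright, about 80°, with its top edge running from (285,105) to (580,205), and the cam at (460,232) points sideways. I'll open the fingers partly and withdraw upward.

carry_out(
  steps=[
    [[0,0,0,0,0,0],[0,0,0,0,0,0],[0,0,0,0,0,0],[0,0,0,0,0,0],[0,0,0,0,0,0],[0,0,0,0,0,0]],
  ],
  hand=0.4,
)

```text
time: 13.68
ee_pos: [0.6314, -0.1378, 0.2576]
eef_rot: [0.617, 0.787, 0.0, -0.0]
ft_force: [-0.4, -0.2, 0.6]
width: 0.0257
grip_force: 0.0
```

carry_out(
  steps=[
    [[0,0,-0.5,0,0,0],[0,0,-1.5,0,0,0],[0,0,-3,0,0,0],[0,0,-5,0,0,0],[0,0,-7,0,0,0],[0,0,-9,0,0,0],[0,0,-11,0,0,0],[0,0,-12,0,0,0],[0,0,-12,0,0,0],[0,0,-12,0,0,0]],
  ],
)

```text
time: 14.52
ee_pos: [0.6314, -0.1384, 0.3775]
eef_rot: [0.617, 0.787, 0.0, 0.0]
ft_force: [-0.2, 0.7, -0.2]
width: 0.0261
grip_force: 0.0
```

```bash
python3 -c "
from h import *
cv2.imwrite('pics/s6.png',r.camera('side')[50:350,160:460,::-1].repeat(2,0).repeat(2,1))
go([.456,-.182,.127],.238)"
```

```text
t 14.5667 pos [ 0.6312 -0.1382  0.3767] j [-0.46  0.47  0.97  1.15 -0.39  1.7   0.64] F [-0.5  0.4 -0.1] w 0.026
shift cm [ -0.11 -18.04  24.98] turn [-0.001 -0.     0.002]
```

View pics/s6.png

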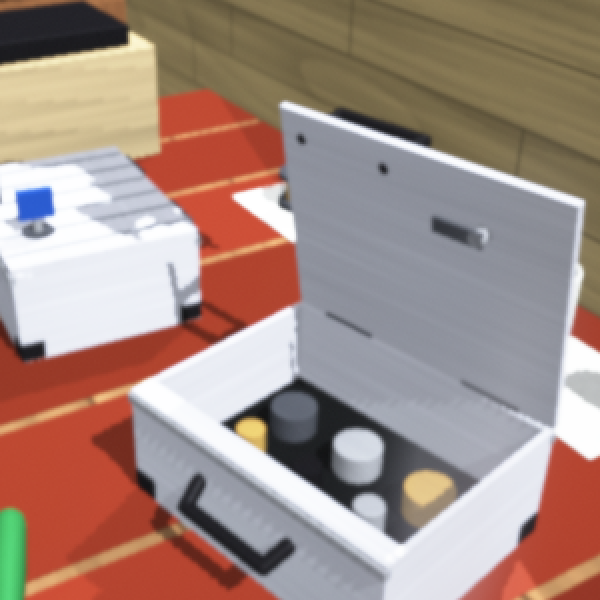

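The panel stands unaided, its top edge still at (285,105) to (580,205). The gripper is clear above it and the blue key at (35,203) is untouched.

```bash
python3 -c "
from bench import r
print(r.close_job())"
```

```text
the job is handed in; nothing more can be done
None
```

I turned the red key its quarter turn, swung the panel up to about 80° and released it, left the blue key alone, and handed in the job at about 14.6 s of the 48 s; the hand-in gave no verdict.

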